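# Open the latched gate of the grinder guard

## Robot

A 7-joint arm with a two-finger parallel gripper is mounted at the origin on the work surface. World frame = base frame: x ahead of the robot, y to its left, z up, the work surface at z = 0. Lengths are in mm, angles in rad, forces in N, time in s.
With the tool pointing down it reaches from about 400 to 875 mm from the base axis. Payload 4.4 kg.
Tool frame: the origin (TCP) lies midway between the tips of the shut fingers; the grasp point (between the pads) lies 19 mm behind it (ctrl.pinch_z is the distance from the TCP to the grasp point, in mm); z points along the fingers, y is the line along which they close (so a half turn about z gives the same grasp; the last joint's range is limited). The gripper opens to 85 mm and grips with 20 to 120 N. Pads are 22 mm wide; open, the fingers measure 114 mm over their backs; the gripper's body (76 mm by 85 mm) begins 54 mm behind the grasp point. The pads swing forward as they close: fully open they stand 13 mm farther back than shut.
Start: joints at [-1.245, 0.628, 0.038, 1.517, -0.027, 0.996, -0.02], TCP at [248.181, 600.77, 192.713] pointing down, gripper open.
Joint ranges: [-3.06, 3.06], [-0.37, 2.12], [-1.25, 1.32], [0.18, 2.47], [-1.1, 4.24], [0.23, 1.98], [-2.94, 2.94]. Speed limits (rad/s): [2.57, 2.57, 3.14, 3.14, 3.14, 3.14, 3.14].

## Interface

Orientations are given as [roll, pitch, yaw] about the fixed x, y, z axes, in that order (R = Rz(yaw) Ry(pitch) Rx(roll)).
In Python, from cell import read_state, cams, order, ctrl gives the robot as it stands.
- The arm moves only by the tool move_arm, never from a script. Its argument "targets" is text: rows parted by semicolons, each of 7 numbers parted by spaces: the gripper's target within -1 to 1 (fully open at 1, half-way at 0, shut at -1), then the shift along the tool's x, y, z in cm, then the turn, a rotation vector about the tool's x, y, z in degrees. A call has 1 to 5 rows; each row shifts and turns the commanded pose from where the row before left it, along the tool's axes as they then stand; what a row does not reach is not made up. A row lasts 1/12 s, in which the tool goes at most 41.7 mm and 7.16 degrees, less where a joint would pass 70% of its speed; a pose out of reach is approached as far as the arm can. A call with a gripper value outside its range is refused whole. The fingers move at their own pace and stop on an object; the grip force is fixed at half the most. Time passes only in rows, so rows that do not move let the fingers close. It gives the time, the measured TCP pose, the force, the opening and the grip force at its end, in the units of the state.
- read_state(): the state, without advancing time (a new reading comes with each control period).
- cams.get_image(name): name is "side" or "top" or "wrist"; returns a dict with "color" (384x512x3 uint8, red, green, blue), "fovy" (degrees; the focal length in pixels is half the picture's height over the tangent of half this angle, whatever the lens; pixels are square), "cx", "cy" (the principal point, pixels), "rvec" (rotation vector, rad) and "tvec" (3), from world to camera coordinates, as OpenCV has them. Camera axes: x right, y down, z forward; pixel columns grow to the right and rows downward; lengths in mm; the calibration is good to about 2 mm. A picture is of the moment at which its call begins. There is no depth.
- order.finish_job(): hands the job in; it is judged then, once.
The state is a dict: "clock": time; "qpos": joint angles; "qd": joint speeds; "tau": joint torques, N m; "eef_pos": TCP position; "tool_rot": TCP orientation; "force": force on the tool from outside, world axes, zero at the start; "torque": the same for the moment, N m; "width": finger opening in mm; "gripper_force": force on a finger pad.
Only numpy, scipy, OpenCV 4.12 (cv2) and the standard library are available. Lean on these libraries where they do the work, as an engineer would, in place of code of your own. Each camera call takes 0.05 s, during which the arm holds its last target. There are 200 camera calls.

## Task

Open the guard in front of the small bench grinder: ease the gate's latch bar up by its finger rod until it is free of the lip of the catch, swing the gate gently all the way round to its open stop, and let go so that the bar hangs down again. Nobody has measured how high the catch is set, so feel for it: the bar must pass between the catch's lip and its cap and must never be forced against either. Do not slam the gate, and leave everything else on the bench where it stands.

Things in the scene. Friction and masses are not known exactly. Their poses are not given: they have to be found in the camera images.
- guard: Grey steel and wire guard round a small green bench grinder, fixed to the bench; 320 mm wide, 210 mm deep, posts up to 215 mm high. Origin on the bench top under the middle of the gate line; z up, y along the closed gate towards the hinge side, -x points out of the gate's front face, towards which the gate opens.
- gate_hinge (a point): Point on the vertical hinge axis of the gate at bench height, 100 mm from the guard's origin along the guard's +y; same axes as the guard.
- gate (a joint): Swing of the gate: 0 rad shut, grows as it opens (free edge moves to the guard's -x, clockwise from above), 1.2 at the open stop. Gate 170 mm wide from the hinge, 12 mm thick, 185 mm high, 0.7 kg; hinge friction of about 0.1 N m holds it wherever it is left.
- latch (a joint): Tilt of the latch bar about its pivot pin on the gate: 0 rad hanging level on its rest, grows as its free end is lifted, 0.45 rad at the very most. It falls back by its weight. With the lowest setting of the catch's jaw the bar meets the cap at about 0.11 rad, with the highest at about 0.28. A tightly pinched rod resists turning between the fingers, which is felt as a few newtons too.
- latch_bar: Flat steel bar on the gate's front face, 195 mm long, 8 mm thick, 16 mm high, 0.2 kg. Origin on its pivot pin: 30 mm from the hinge axis along the gate, 14 mm in front of the gate's mid plane, 165 mm above the bench. -y runs along it to its free end 180 mm away, -x out from the gate, z up; it turns with gate and latch. The finger rod stands out 115 mm along it.
- latch_grip (a point): Middle of the finger rod, the place to pinch: a round steel rod 12 mm thick standing out (-x) from the bar, free from 4 to 66 mm out, a 20 mm disc at its end. At (-41, -115, 0) mm in the bar's frame, 165 mm above the bench when level. Pinch it from above, fingers on its two sides along the gate; it can turn between them as the bar tilts.
- catch: Back plate of the catch, 26 mm wide, 100 mm high, on the post beside the gate's free edge. Origin on its face, 194 mm from the hinge axis, 182 mm above the bench; axes as the guard. It carries an 8 mm wide rigid steel jaw on slotted screws, set up to 14 mm higher or lower than nominal (not measured, differs each time): a lip in front of the bar and a cap over it.
- tin: Open dark steel tin, 100 mm wide, 130 mm high, standing beside the catch side of the guard; a bystander, to be left alone. Origin at its underside's centre.
- screw_jar: Glass jar with steel lid, 60 mm wide, 85 mm high, beside the hinge side of the guard; a bystander, to be left alone. Origin at its underside's centre.
- tape_roll: Black roll of tape lying flat, 64 mm wide, 19 mm high; a bystander, to be left alone. Origin at its underside's centre.
- solder_spool: Bare metal spool, 54 mm wide, 40 mm high, standing on its flange; a bystander, to be left alone. Origin at its underside's centre.
- wrench: Steel wrench lying on the bench; a bystander, to be left alone. Origin at its underside's centre.
- screwdriver: Screwdriver with black handle lying on the bench; a bystander, to be left alone. Origin at its underside's centre.
- oil_bottle: Small white bottle, 48 mm wide, 120 mm high; a bystander, to be left alone. Origin at its underside's centre.
- catch_lip (a point): Nominal place of the middle of the lip's top edge, fixed to the back plate (the real lip is up to 14 mm higher or lower): 25 mm above the level bar's lower edge. The lip is 7 mm thick, 21 to 28 mm in front of the gate's mid plane, 3 mm in front of the bar. The gate can come out only when the bar's lower edge is above the lip.
- catch_cap (a point): Nominal place of the middle of the cap's underside, always 23.5 mm above the lip's top; moves with the real lip, but this point, fixed to the back plate, does not. The cap reaches as far forward as the lip. The raised 16 mm bar has 5 to 6 mm of play between lip and cap (about 4 mm at the finger rod).

How it is judged (in metres and radians):
On the way, in this order (a step that is already met when the one before it is completed fails the run):
1. the latch bar has been lifted while the gate is still shut (value of joint latch above 0.05 rad and value of joint gate below 0.05 rad), for 0.1 s.
2. the gate has been drawn out past the catch (value of joint gate above 0.3 rad), for 0.1 s.
At the end, for the whole second after the job is handed in: The gate stands still within 0.1 rad of its open stop (joint above 1.1 rad) and the latch bar hangs down on its rest (below 0.05 rad) (value of joint gate above 1.1 rad and value of joint latch below 0.05 rad and velocity of joint gate between -0.05 and 0.05 rad/s); the robot touches nothing.
It fails at once if the latch bar is forced against the catch (over 15 N) (contact force between latch_bar and catch above 15 N).
It fails at once if the gate is slammed (faster than 1.5 rad/s) (velocity of joint gate above 1.5 rad/s).
It fails at once if a bystander is moved by more than 20 mm (distance of any of tin, screw_jar, tape_roll, solder_spool, wrench, screwdriver, oil_bottle from where it was at the start of the episode above 0.02 m).
It also fails if it takes over 58 s, if anything falls off the work surface, if the arm or the gripper's body presses on something with over 40 N, if the wrist force passes 120 N, or if a joint passes its speed limit or range.

## Working session

There is one attempt and no reset: what is moved stays moved. The work goes in short steps, Python scripts to look and compute and a tool call to move; the robot and the scene stay as the last step left them, time stands still between calls to the robot, and variables do not carry over. Pictures are saved under pics/ and viewed, at most 10 in all, crops included, and the job is handed in when it is done.

Besides the shell and the picture viewer there is one more tool, called after "Request:" by a JSON object that holds its "fn" and its "kwargs". move_arm: Moves the arm, as the interface text tells. Its arguments: {"type":"object","properties":{"targets":{"type":"string"}},"required":["targets"]}

```bash
mkdir -p pics; ls
python3 - <<'E'
from cell import read_state,cams,ctrl
import cv2,numpy as np
s=read_state();print({k:np.round(v,3).tolist() for k,v in s.items()})
for n in("side","top"):
    d=cams.get_image(n);cv2.imwrite(f"pics/{n}0.png",d["color"][...,::-1]);print(n,d["fovy"],d["cx"],d["cy"],d["rvec"],d["tvec"])
a=cv2.imread("pics/side0.png");
E
```

```text
pics
{'clock': 0.0, 'qpos': [-1.245, 0.629, 0.038, 1.518, -0.027, 0.996, -0.02], 'qd': [-0.0, -0.001, -0.001, 0.001, 0.0, 0.001, -0.001], 'tau': [-0.0, -56.341, 1.226, -19.345, 0.011, 0.01, 0.0], 'eef_pos': [247.908, 600.067, 191.771], 'tool_rot': [-3.14, 0.0, 2.75], 'force': [0.079, 0.111, -0.089], 'torque': [0.034, 0.007, -0.034], 'gripper_force': 0.0, 'width': 85.527}
side 49.708752938879066 257.34194628125107 193.98775661699145 [ 2.36028043  0.27112007 -0.13854277] [-523.96716795   54.10563115 1393.90524747]
top 47.50923980661617 242.83323780594597 192.96047178131684 [ 2.19184343 -2.17652665  0.03235661] [  70.82058548  511.29142768 1269.19727341]
```

View pics/side0.png

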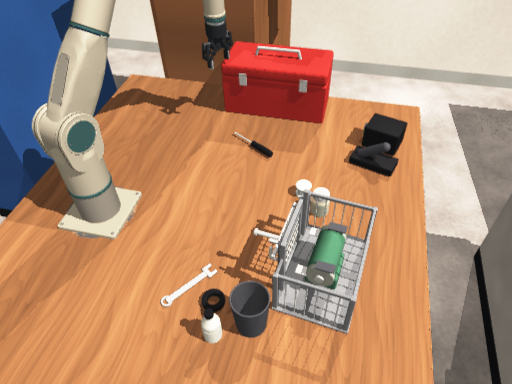

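View pics/top0.png

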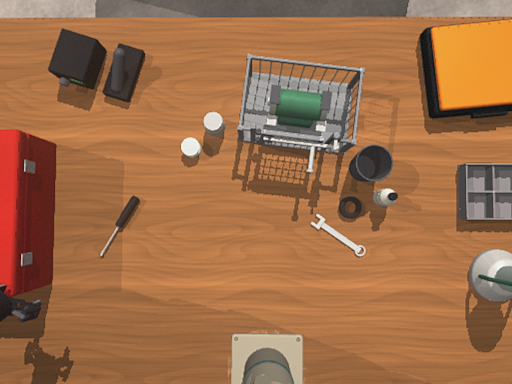

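The side view shows the guard at about (325,255), with the rod pointing towards the robot at about (265,235). In the top view the rod is at about (311,155), the tin at (371,163) and the hinge is on the left. I'll enlarge both views.

Run:
```python
import cv2,numpy as np
a=cv2.imread("pics/top0.png")[95:185,230:390];b=cv2.imread("pics/side0.png")[180:300,240:400]
a=cv2.resize(a,None,fx=5,fy=5,interpolation=cv2.INTER_CUBIC)
cv2.imwrite("pics/c_top.png",a)
cv2.imwrite("pics/c_side.png",cv2.resize(b,None,fx=5,fy=5,interpolation=cv2.INTER_CUBIC))
```

```text
(no output)
```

View pics/c_top.png

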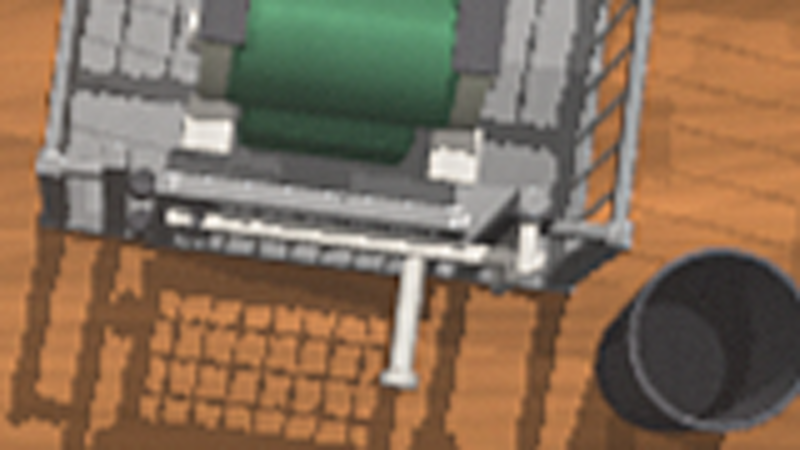

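View pics/c_side.png

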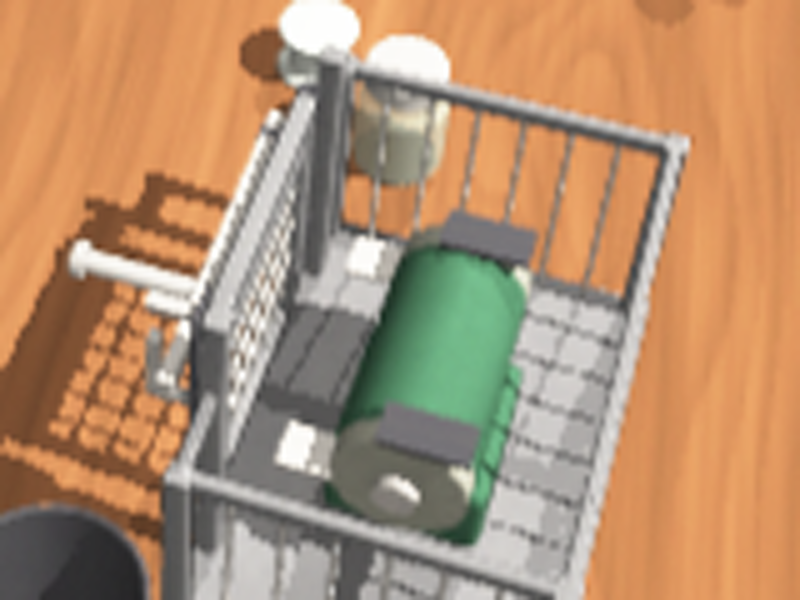

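```bash
cat > h.py <<'E'
import numpy as np,cv2
from cell import cams,read_state
CAL={}
def cal(n,d=None):
    d=d or CAL.setdefault(n,None) or cams.get_image(n); CAL[n]=d
    f=192/np.tan(np.radians(d["fovy"])/2)
    K=np.array([[f,0,d["cx"]],[0,f,d["cy"]],[0,0,1]]);R=cv2.Rodrigues(np.array(d["rvec"],float))[0]
    return K,R,np.array(d["tvec"],float).ravel()
def onz(n,uv,z):
    K,R,t=cal(n);c=-R.T@t;r=R.T@np.linalg.inv(K)@[*uv,1];return c+r*(z-c[2])/r[2]
def proj(n,P):
    K,R,t=cal(n);p=K@(R@np.asarray(P,float)+t);return p[:2]/p[2]
def tri(a,b,na="top",nb="side"):
    P=[]
    for n in(na,nb):
        K,R,t=cal(n);P.append(K@np.c_[R,t])
    X=cv2.triangulatePoints(P[0],P[1],np.array(a,float),np.array(b,float)).ravel();return X[:3]/X[3]
E
python3 - <<'E'
from h import *
np.set_printoptions(precision=1,suppress=True)
T=lambda x,y:(230+x/5,95+y/5);S=lambda x,y:(240+x/5,180+y/5)
print("disc tri",tri(T(399,380),S(82,260)))
for n,p,z in[("disc",T(399,376),165),("base",T(413,262),168),("barL",T(170,217),173),("barR",T(490,255),173),("gateL",T(165,182),185),("gateR",T(462,217),185),("tin",T(720,337),130)]:print(n,onz("top",p,z))
for n,p in[("FL",T(48,160)),("FR",T(625,235)),("BL",(249.5,57)),("BR",(362,70))]:print(n,onz("top",p,215))
for n,p in[("FL",S(335,57)),("FR",S(180,472)),("BL",S(680,143))]:print("side",n,onz("side",p,215))
print("side disc",onz("side",S(82,260),165),"base",onz("side",S(192,290),165))
E
```

```text
disc tri [ 563.1 -102.5  159.5]
disc [ 563.2 -102.3  165. ]
base [ 622.3 -109.1  168. ]
barL [644.4  17.  173. ]
barR [ 625.3 -148.   173. ]
gateL [660.4  20.  185. ]
gateR [ 642.8 -131.8  185. ]
tin [ 588.6 -277.5  130. ]
FL [665.4  79.2 215. ]
FR [ 628.8 -207.5  215. ]
BL [843.6  55.7 215. ]
BR [ 810.3 -226.   215. ]
side FL [678.   23.3 215. ]
side FR [ 649.8 -256.2  215. ]
side BL [863.7  -0.4 215. ]
side disc [ 565.8 -106.2  165. ] base [ 626.9 -113.1  165. ]
```

Run:
```python
from h import *
np.set_printoptions(precision=1,suppress=True)
T=lambda x,y:(230+x/5,95+y/5);S=lambda x,y:(240+x/5,180+y/5)
for n,a,b in[("FL",T(48,160),S(335,57)),("FR",T(625,235),S(180,472)),("BL",(249.5,57),S(680,143)),("gateR",T(462,217),S(210,325)),("barL",T(170,217),S(275,115)),("catch",T(530,235),S(170,385))]:
  X=tri(a,b);print(n,X,proj("top",X)-a,proj("side",X)-b)
for n in("top","side"):
  K,R,t=cal(n);print(n,-R.T@t)
```

```text
FL [675.1  80.4 158.2] [0.2 0.7] [ 0.8 -0.2]
FR [ 640.6 -220.3  157.7] [-0.3 -0.8] [-1.   0.1]
BL [869.4  57.  153.1] [-0.3 -1.1] [-1.1  0.3]
gateR [ 643.5 -135.1  168.7] [0.3 0.9] [ 1.  -0.2]
barL [646.7  17.3 167.1] [-0.1 -0.4] [-0.5  0.1]
catch [ 632.9 -171.9  163.8] [0.6 1.7] [ 2.  -0.3]
top [ 444.3   45.6 1295.3]
side [ 749.1 -777.2 1027.2]
```

The hinge is at about (659,33) and the guard's yaw is about -6.6°. The rod grip is at about (588,-105,165). These fit the reach and the given sizes. Now I'll move to above it.

Request:
{"fn": "move_arm", "kwargs": {"targets": "0.3 0 0 -1.3 0 0 -5.3; 0.3 0 0 -1.3 0 0 -5.3; 0.3 0 0 -1.3 0 0 -5.2; 0.3 -1.9 -3 0 0 0 0; 0.3 -1.9 -3 0 0 0 0"}}

```text
clock: 0.72
eef_pos: [277.8, 538.2, 232.2]
tool_rot: [3.139, -0.0, 3.03]
force: [0.9, -0.2, -0.1]
width: 55.6
gripper_force: 0.0
```

Request:
{"fn": "move_arm", "kwargs": {"targets": "0.3 -1.9 -3 0 0 0 0; 0.3 -1.9 -3 0 0 0 0; 0.3 -1.9 -3 0 0 0 0; 0.3 -1.9 -3 0 0 0 0; 0.3 -1.9 -3 0 0 0 0"}}

```text
clock: 1.13
eef_pos: [356.5, 375.1, 231.9]
tool_rot: [3.141, 0.0, 3.026]
force: [0.9, 1.2, 0.1]
width: 55.6
gripper_force: 0.0
```

Request:
{"fn": "move_arm", "kwargs": {"targets": "0.3 -1.9 -3 0 0 0 0; 0.3 -1.9 -3 0 0 0 0; 0.3 -1.9 -3 0 0 0 0; 0.3 -1.9 -3 0 0 0 0; 0.3 -1.9 -3 0 0 0 0"}}

```text
clock: 1.55
eef_pos: [433.5, 215.2, 231.9]
tool_rot: [3.141, 0.0, 3.026]
force: [0.4, -1.0, 0.3]
width: 55.9
gripper_force: 0.0
```

Request:
{"fn": "move_arm", "kwargs": {"targets": "0.3 -1.8 -3 0 0 0 0; 0.3 -1.8 -3 0 0 0 0; 0.3 -1.8 -3 0 0 0 0; 0.3 -1.8 -3 0 0 0 0; 0.3 -1.8 -3 0 0 0 0"}}

```text
clock: 1.97
eef_pos: [505.5, 55.7, 231.9]
tool_rot: [3.141, 0.0, 3.026]
force: [0.4, 0.5, 0.3]
width: 55.5
gripper_force: 0.0
```

Request:
{"fn": "move_arm", "kwargs": {"targets": "0.3 -1.8 -3 0 0 0 0; 0.3 -1.8 -3 0 0 0 0; 0.3 -1.8 -3 0 0 0 0; 0.3 -1.8 -3 0 0 0 0; 0.3 -1.8 -3 0 0 0 0"}}

```text
clock: 2.38
eef_pos: [577.4, -103.7, 231.8]
tool_rot: [3.141, 0.0, 3.025]
force: [0.1, 0.6, -0.3]
width: 55.4
gripper_force: 0.0
```

Run:
```python
from h import *
s=read_state();print(np.round(s["eef_pos"],1),np.round(s["qpos"],2),np.round(s["force"],2))
d=cams.get_image("wrist");print(d["rvec"],d["tvec"],d["fovy"])
cal("wrist",d)
im=d["color"][...,::-1].copy()
cv2.imwrite("pics/w1.png",im)
for P in[(588,-105,165),(563,-102,165),(622,-109,165)]:print(proj("wrist",P))
```

```text
[ 577.4 -103.7  231.8] [ 0.07  0.5   0.09  1.65 -0.05  0.99  1.64] [ 0.09  0.57 -0.28]
[-2.14942528 -1.91215507 -0.32097127] [  34.96575059 -608.1068349   227.13599635] 66.20253254759821
[249.3055875  199.35187974]
[249.3592645  172.41403531]
[249.32233124 233.41358884]
```

View pics/w1.png

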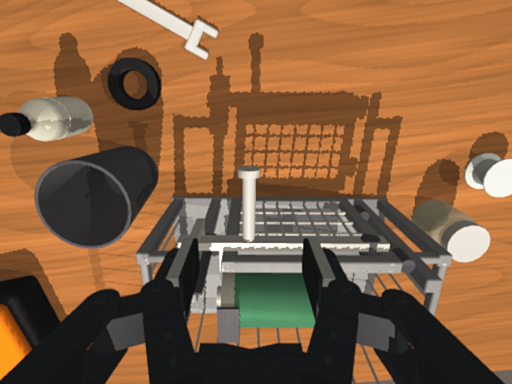

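The rod shows in the wrist view at column 249, disc at row 172, which matches the projection to within 1–2 px, and the fingers straddle it. Now I'll descend and pinch.

Request:
{"fn": "move_arm", "kwargs": {"targets": "0.3 -0.3 0 2 0 0 0; 0.3 0 0 2 0 0 0; 0.3 0 0 2 0 0 0; 0.3 0 0 1 0 0 0; 0.3 0 0 0.9 0 0 0"}}

```text
clock: 2.85
eef_pos: [579.5, -102.1, 151.6]
tool_rot: [3.142, -0.001, 3.026]
force: [-0.6, 0.4, 0.3]
width: 55.4
gripper_force: 0.0
```

Request:
{"fn": "move_arm", "kwargs": {"targets": "0 0 0 0 0 0 0; -0.3 0 0 0 0 0 0; -0.5 0 0 0 0 0 0; -0.6 0 0 0 0 0 0; -0.7 0 0 0 0 0 0"}}

```text
clock: 3.27
eef_pos: [580.6, -102.4, 153.6]
tool_rot: [3.142, 0.002, 3.026]
force: [-0.8, 0.2, -0.2]
width: 12.6
gripper_force: 0.0
```

Request:
{"fn": "move_arm", "kwargs": {"targets": "-0.75 0 0 0 0 0 0; -0.85 0 0 0 0 0 0; -1 0 0 0 0 0 0; -1 0 0 0 0 0 0; -1 0 0 0 0 0 0"}}

```text
clock: 3.68
eef_pos: [580.0, -102.4, 152.7]
tool_rot: [3.142, -0.0, 3.026]
force: [-0.1, 0.3, -0.4]
width: 0.3
gripper_force: 0.0
```

Run:
```python
from h import *
d=cams.get_image("wrist");a=d["color"][130:384,130:400,::-1]
b=cams.get_image("side")["color"][170:290,200:340,::-1]
a=cv2.resize(a,(400,376));b=cv2.resize(b,(400,343),interpolation=cv2.INTER_CUBIC)
o=np.zeros((376,800,3),np.uint8);o[:,:400]=a;o[:343,400:]=b
cv2.imwrite("pics/m1.png",o)
s=read_state();print(s["width"],s["force"],s["eef_pos"])
```

```text
-0.08734332920310564 [-0.1600414   0.31424437 -0.02890905] [ 579.96788047 -102.37504656  152.64789535]
```

View pics/m1.png

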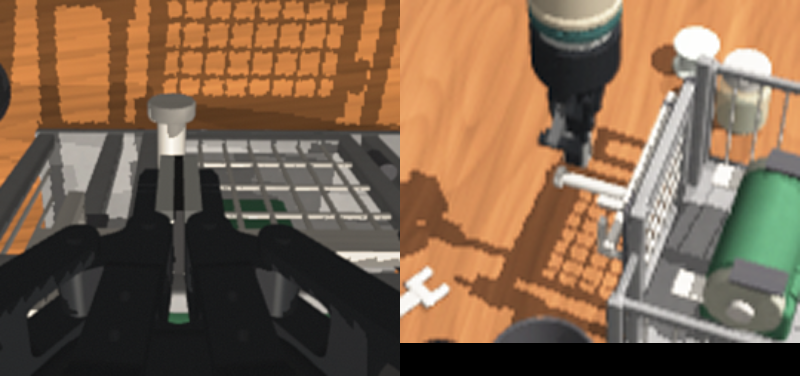

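Run:
```python
from h import *
np.set_printoptions(precision=1,suppress=True)
W=lambda x,y:(130+x*.675,130+y*.6755);S=lambda x,y:(200+x*.35,170+y*.35)
tcp=(580,-102.4,152.6)
print("tcp proj wrist",proj("wrist",tcp),"seen tip",W(178,155),"side",proj("side",tcp),"seen",S(182,165))
print("side tip tri-ish z on x=580:",onz("side",S(182,165),152),onz("side",S(182,165),175))
print("disc tri w/side",tri(W(172,108),S(163,178),"wrist","side"),"rows",W(172,108),S(163,178))
print("disc tri w/top",tri(W(172,108),(309.8,171),"wrist","top"))
for z in(130,145,165):print(z,onz("wrist",W(172,108),z),onz("side",S(163,178),z))
```

```text
tcp proj wrist [249.1 220.2] seen tip (250.15, 234.7025) side [262.  234.7] seen (263.7, 227.75)
side tip tri-ish z on x=580: [579.  -77.3 152. ] [583.4 -95.7 175. ]
disc tri w/side [ 566.  -102.   158.4] rows (246.10000000000002, 202.954) (257.05, 232.3)
disc tri w/top [ 560.6 -101.7  169.5]
130 [ 576.3 -104.3  130. ] [560.4 -79.6 130. ]
145 [ 570.3 -103.4  145. ] [563.5 -91.2 145. ]
165 [ 562.5 -102.2  165. ] [ 567.7 -106.8  165. ]
```

Run:
```python
from h import *
np.set_printoptions(precision=1,suppress=True)
tcp=np.array((580,-102.4,152.6));xg=np.array([.9934,-.115,0])
d=cams.get_image("wrist");cal("wrist",d)
K,R,t=cal("wrist");print("cam",-R.T@t)
for off in(-11,0,11):
  for dz in(0,10,20,30,40):
    P=tcp+xg*off+[0,0,dz];print(off,dz,proj("wrist",P),proj("side",P))
cv2.imwrite("pics/w2.png",cv2.resize(d["color"][180:360,180:330,::-1],None,fx=4,fy=3.3,interpolation=cv2.INTER_CUBIC)[:590])
b=cams.get_image("side")["color"]
print(b[216:244,250:284].mean(2).astype(int))
```

```text
cam [496.  -92.  333.7]
-11 0 [249.1 205.1] [258.1 233.7]
-11 10 [249.1 211. ] [258.1 231.3]
-11 20 [249.  217.7] [258. 229.]
-11 30 [249. 225.] [257.9 226.6]
-11 40 [248.9 233.3] [257.8 224.1]
0 0 [249.1 220.2] [262.  234.7]
0 10 [249.1 226.8] [261.9 232.4]
0 20 [249.1 234.1] [261.9 230. ]
0 30 [249.  242.3] [261.8 227.6]
0 40 [248.9 251.3] [261.8 225.2]
11 0 [249.2 234.8] [265.8 235.8]
11 10 [249.1 242. ] [265.8 233.5]
11 20 [249.1 249.9] [265.8 231.1]
11 30 [249.1 258.8] [265.8 228.7]
11 40 [249.  268.6] [265.7 226.2]
[[ 92  59  96 117 117 114  95  97  94  92  48  24  25  26  30  57 132 144
  152  86  82  82  85  88  87  98 134 132 138 170 169 165 159 158]
 [ 55  71 112 118 117 109  82  85 104 111  72  38  33  26  35  67 151 166
  152  84  81  82  87  87  89  91  90  87  98 142 139 139 158 159]
 [ 56  84 120 120 118  98  61  55  62  67  62  45  39  26  33  58 125 163
  124  83  81  81  88  88  90  90  89  87  90  95  92  97 128 131]
 [ 51  84 109 115 112  77  53  52  46  40  41  40  39  31  35  69 123 158
   85  82  80  85  97 133 136 135 126  86  92  95  91  89  86  88]
 [ 51  65
[... 2675 characters left out ...]
  87  83  81  79  79  84  86  86  89  85  84  88 119 129 160 149 101
  172 228 248 247 240 228 225 200 203 166 234 246 132 102 134 200]
 [ 88  84  82  80  78  81  86  86  87  88  83  91 122 125 130 130 121 101
  171 218 233 245 248 248 247 241 240 226 216 218 132  93 154 196]
 [ 86  83  81  79  76  83  85  86  87  88  90 130 149 155 155 124  91 126
  131 144 159 205 224 234 244 244 248 245 161 119 124 100 181 202]
 [ 85  82  80  78  78  85  86  87  88  86  97 152 150 158 157 127 130 150
  127 130 110 115 123 154 199 205 230 215 140 116 100 162 200 205]
 [ 85  80  79  77  79  86  87  86  89  85  98 151 153 155 124  99 154 156
  153 154 135 133 101 103 109 119 163 121 103 122 103 203 200 203]]
```

View pics/w2.png

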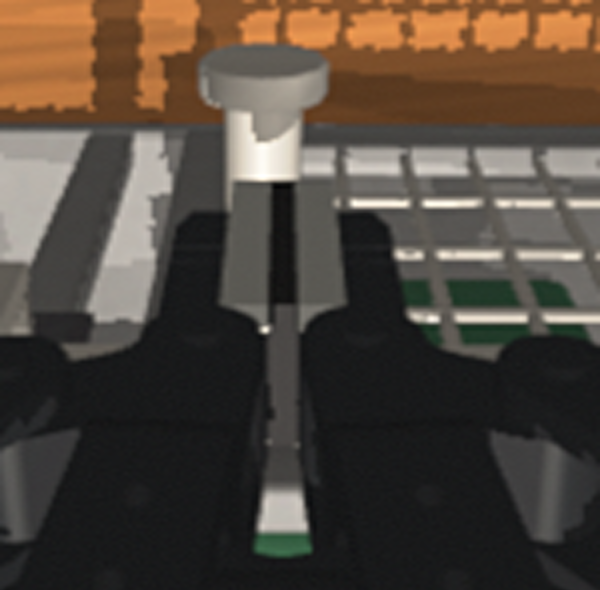

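The fingers shut on nothing. In both views the fingertips sit about 25–30 mm above where the TCP reading puts them, so just above the rod. I'll open, go lower and pinch again.

Request:
{"fn": "move_arm", "kwargs": {"targets": "0.2 0 0 0 0 0 0; 0.2 0 0 0 0 0 0; 0.2 0 0 0 0 0 0; 0.2 0 0 0.7 0 0 0; 0.2 0 0 0.7 0 0 0"}}

```text
clock: 4.5
eef_pos: [580.3, -102.4, 138.5]
tool_rot: [-3.142, 0.001, 3.026]
force: [-0.2, 0.5, -0.1]
width: 50.8
gripper_force: 0.0
```

Request:
{"fn": "move_arm", "kwargs": {"targets": "0.2 0 0 0.5 0 0 0; 0.2 0 0 0.5 0 0 0; 0.2 0 0 0 0 0 0; -0.3 0 0 0 0 0 0; -0.5 0 0 0 0 0 0"}}

```text
clock: 4.92
eef_pos: [580.1, -102.4, 128.7]
tool_rot: [-3.142, 0.0, 3.026]
force: [0.1, 0.0, 1.1]
width: 28.0
gripper_force: 0.0
```

Request:
{"fn": "move_arm", "kwargs": {"targets": "-0.7 0 0 0 0 0 0; -1 0 0 0 0 0 0; -1 0 0 0 0 0 0; -1 0 0 0 0 0 0; -1 0 0 0 0 0 0"}}

```text
clock: 5.33
eef_pos: [579.1, -104.9, 129.1]
tool_rot: [-3.139, -0.001, 3.024]
force: [-3.9, -3.9, 1.4]
width: 5.8
gripper_force: 51.6
```

Run:
```python
from h import *
np.set_printoptions(precision=1,suppress=True)
s=read_state();print(s["width"],s["gripper_force"],s["force"],s["eef_pos"])
d=cams.get_image("wrist");a=d["color"][180:360,180:330,::-1]
b=cams.get_image("side")["color"][190:260,225:300,::-1]
o=np.zeros((480,800,3),np.uint8);o[:,:400]=cv2.resize(a,(400,480));o[:373,400:]=cv2.resize(b,(400,373),interpolation=cv2.INTER_CUBIC)
cv2.imwrite("pics/m3.png",o)
```

```text
5.802095199308757 51.6103059053421 [-3.9 -3.9  1.4] [ 579.1 -104.9  129.1]
```

View pics/m3.png

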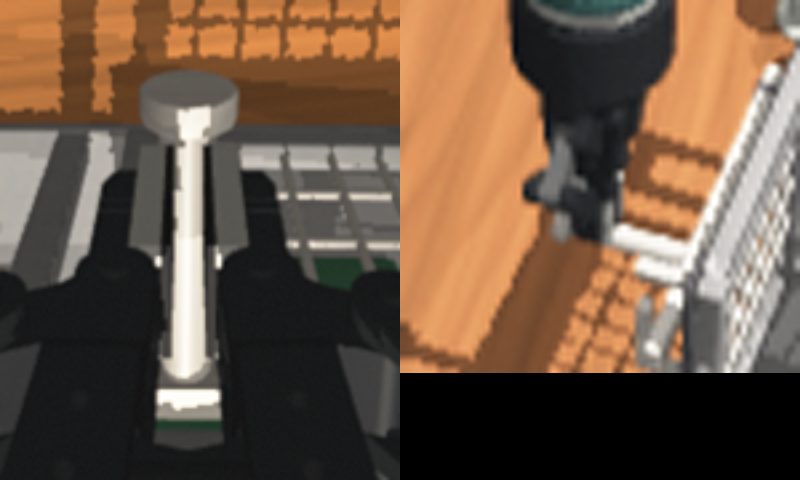

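It now holds the rod, with 52 N of grip. I'll ease the side load and begin the lift.

Request:
{"fn": "move_arm", "kwargs": {"targets": "-1 0.1 -0.2 0 0 0 0; -1 0 0 -0.1 0 0 0; -1 0 0 -0.1 0 0 0; -1 0 0 -0.1 0 0 0; -1 0 0 0 0 0 0"}}

```text
clock: 5.85
eef_pos: [579.6, -103.6, 132.3]
tool_rot: [3.141, 0.002, 3.026]
force: [0.3, 0.6, 6.0]
width: -0.0
gripper_force: 2.7
```

Request:
{"fn": "move_arm", "kwargs": {"targets": "-1 0 0 -0.1 0 0 0; -1 0 0 -0.1 0 0 0; -1 0 0 -0.1 0 0 0; -1 0 0 0 0 0 0; -1 0 0 0 0 0 0"}}

```text
clock: 6.27
eef_pos: [578.5, -104.2, 134.4]
tool_rot: [3.142, -0.001, 3.025]
force: [-0.5, 0.2, 0.0]
width: -0.0
gripper_force: 0.0
```

The rod slipped out because only the very tips held it. I'll open again and go about 20 mm deeper, which the side view shows is clear.

Request:
{"fn": "move_arm", "kwargs": {"targets": "0.1 0 0 0 0 0 0; 0.1 0 0 0 0 0 0; 0.1 0 0 0 0 0 0; 0.1 0 0 0.7 0 0 0; 0.1 0 0 0.7 0 0 0"}}

```text
clock: 6.68
eef_pos: [579.0, -104.3, 120.4]
tool_rot: [3.142, 0.001, 3.026]
force: [0.2, -0.6, 0.1]
width: 47.4
gripper_force: 0.0
```

Request:
{"fn": "move_arm", "kwargs": {"targets": "0.1 0 0 0.7 0 0 0; 0.1 0 0 0.2 0 0 0; 0.1 0 0 0 0 0 0; -0.3 0 0 0 0 0 0; -0.5 0 0 0 0 0 0"}}

```text
clock: 7.1
eef_pos: [579.0, -104.3, 111.8]
tool_rot: [3.142, 0.0, 3.026]
force: [-0.6, -0.5, 0.3]
width: 23.9
gripper_force: 0.0
```

Request:
{"fn": "move_arm", "kwargs": {"targets": "-0.6 0 0 0 0 0 0; -0.8 0 0 0 0 0 0; -1 0 0 0 0 0 0; -1 0 0 0 0 0 0; -1 0 0 0 0 0 0"}}

```text
clock: 7.52
eef_pos: [578.9, -105.1, 112.1]
tool_rot: [-3.141, 0.001, 3.025]
force: [-1.1, -2.4, 2.6]
width: 9.9
gripper_force: 58.7
```

Request:
{"fn": "move_arm", "kwargs": {"targets": "-1 0 -0.1 0 0 0 0; -1 0 0 -0.1 0 0 0; -1 0 0 -0.1 0 0 0; -1 0 0 -0.1 0 0 0; -1 0 0 0 0 0 0"}}

```text
clock: 7.93
eef_pos: [578.8, -105.0, 114.5]
tool_rot: [3.141, 0.0, 3.026]
force: [1.1, -0.9, -2.1]
width: 9.6
gripper_force: 58.5
```

Run:
```python
from h import *
np.set_printoptions(precision=1,suppress=True)
s=read_state();print(s["width"],s["gripper_force"],s["force"],s["torque"],s["eef_pos"])
d=cams.get_image("wrist");a=d["color"][180:360,180:330,::-1]
b=cams.get_image("side")["color"][190:260,225:300,::-1]
o=np.zeros((480,800,3),np.uint8);o[:,:400]=cv2.resize(a,(400,480));o[:373,400:]=cv2.resize(b,(400,373),interpolation=cv2.INTER_CUBIC)
cv2.imwrite("pics/m4.png",o)
```

```text
9.644373997131742 58.4527587890625 [ 1.1 -0.9 -2.1] [-0.3 -0.2 -0.1] [ 578.8 -105.   114.5]
```

View pics/m4.png

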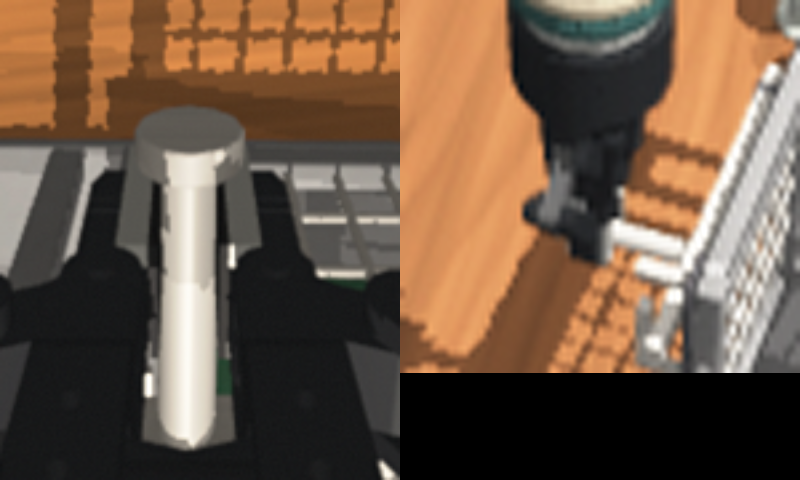

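The rod is well between the pads and carries load (Fz about -2 N). I'll keep lifting and feel for the cap.

Request:
{"fn": "move_arm", "kwargs": {"targets": "-1 0 0 -0.1 0 0 0; -1 0 0 -0.1 0 0 0; -1 0 0 -0.1 0 0 0; -1 0 0 -0.1 0 0 0; -1 0 0 0 0 0 0"}}

```text
clock: 8.45
eef_pos: [578.6, -104.9, 118.7]
tool_rot: [3.141, -0.0, 3.026]
force: [1.7, -0.6, -3.0]
width: 9.8
gripper_force: 58.5
```

Request:
{"fn": "move_arm", "kwargs": {"targets": "-1 0 0 -0.1 0 0 0; -1 0 0 -0.1 0 0 0; -1 0 0 -0.1 0 0 0; -1 0 0 0 0 0 0; -1 0 0 0 0 0 0"}}

```text
clock: 8.87
eef_pos: [578.7, -104.8, 121.7]
tool_rot: [3.141, -0.0, 3.026]
force: [2.6, 1.1, -4.7]
width: 9.7
gripper_force: 58.4
```

Request:
{"fn": "move_arm", "kwargs": {"targets": "-1 0 0 -0.1 0 0 0; -1 0 0 -0.1 0 0 0; -1 0 0 0 0 0 0"}}

```text
clock: 9.12
eef_pos: [578.8, -104.5, 124.3]
tool_rot: [3.141, 0.0, 3.026]
force: [0.7, 1.7, -0.4]
width: 9.7
gripper_force: 58.4
```

Request:
{"fn": "move_arm", "kwargs": {"targets": "-1 0 0.03 -0.1 0 0 0; -1 0 0 -0.05 0 0 0; -1 0 0 0 0 0 0"}}

```text
clock: 9.37
eef_pos: [578.9, -104.5, 125.5]
tool_rot: [3.141, 0.0, 3.026]
force: [1.1, 2.6, -0.9]
width: 9.8
gripper_force: 58.5
```

```bash
cat > slip.py <<'E'
from h import *
import sys,os
g=cv2.cvtColor(cams.get_image("wrist")["color"],cv2.COLOR_RGB2GRAY)
# disc patch reference (m4 scale 400/150, 480/180)
ref=cv2.cvtColor(cv2.imread("pics/m4.png"),cv2.COLOR_BGR2GRAY)[:,:400]
ref=cv2.resize(ref,(150,180),interpolation=cv2.INTER_AREA)
tp=ref[36:70,46:96]
r=cv2.matchTemplate(g[180:360,180:330],tp,cv2.TM_CCOEFF_NORMED);_,v,_,l=cv2.minMaxLoc(r)
print("disc shift px",l[0]-46,l[1]-36,"score",round(v,2))
s=read_state();print(np.round(s["force"],1),np.round(s["eef_pos"],1),round(s["width"],1))
E
python3 slip.py
```

```text
disc shift px 0 -1 score 0.97
[ 2.   2.8 -1.2] [ 578.9 -104.5  125.5] 9.6
```

The disc stays fixed in the wrist view (no slip), so the bar is up about 13 mm and has not met the cap.

Request:
{"fn": "move_arm", "kwargs": {"targets": "-1 0 0.03 -0.1 0 0 0; -1 0 0 -0.05 0 0 0; -1 0 0 0 0 0 0"}}

```text
clock: 9.67
eef_pos: [578.9, -104.4, 126.7]
tool_rot: [3.141, 0.0, 3.026]
force: [2.7, 3.7, -2.0]
width: 9.2
gripper_force: 58.5
```

Request:
{"fn": "move_arm", "kwargs": {"targets": "-1 0 0.03 -0.1 0 0 0; -1 0 0 -0.05 0 0 0; -1 0 0 0 0 0 0"}}

```text
clock: 9.92
eef_pos: [578.9, -104.2, 128.2]
tool_rot: [3.141, 0.0, 3.026]
force: [3.2, 3.4, -2.5]
width: 9.8
gripper_force: 58.4
```

Request:
{"fn": "move_arm", "kwargs": {"targets": "-1 -0.05 0.1 -0.1 0 0 0; -1 0 0 -0.05 0 0 0; -1 0 0 0 0 0 0"}}

```text
clock: 10.17
eef_pos: [578.9, -104.0, 129.6]
tool_rot: [-3.141, -0.001, 3.025]
force: [1.1, 2.0, -2.6]
width: 9.9
gripper_force: 58.4
```

Request:
{"fn": "move_arm", "kwargs": {"targets": "-1 0 0.03 -0.1 0 0 0; -1 0 0 -0.05 0 0 0; -1 0 0 0 0 0 0"}}

```text
clock: 10.42
eef_pos: [578.9, -103.8, 131.1]
tool_rot: [-3.141, -0.001, 3.025]
force: [-0.4, 0.5, -2.6]
width: 9.9
gripper_force: 58.4
```

Request:
{"fn": "move_arm", "kwargs": {"targets": "-1 0 0.03 -0.1 0 0 0; -1 0 0 -0.05 0 0 0; -1 0 0 0 0 0 0"}}

```text
clock: 10.67
eef_pos: [579.0, -103.5, 132.7]
tool_rot: [-3.141, -0.001, 3.025]
force: [0.8, -1.8, -3.3]
width: 9.7
gripper_force: 58.3
```

Request:
{"fn": "move_arm", "kwargs": {"targets": "-1 0 0.03 -0.1 0 0 0; -1 0 0 -0.05 0 0 0; -1 0 0 0 0 0 0"}}

```text
clock: 10.92
eef_pos: [579.0, -103.2, 134.2]
tool_rot: [-3.141, -0.001, 3.025]
force: [-0.8, -2.4, -3.2]
width: 10.0
gripper_force: 58.3
```

Request:
{"fn": "move_arm", "kwargs": {"targets": "-1 0 0 -0.1 0 0 0; -1 0 0 -0.05 0 0 0; -1 0 0 0 0 0 0"}}

```text
clock: 11.17
eef_pos: [579.0, -103.0, 135.6]
tool_rot: [-3.141, -0.001, 3.025]
force: [-0.9, -1.3, -3.7]
width: 9.5
gripper_force: 58.3
```

Request:
{"fn": "move_arm", "kwargs": {"targets": "-1 0 0 -0.1 0 0 0; -1 0 0 0 0 0 0"}}

```text
clock: 11.33
eef_pos: [579.6, -102.8, 137.3]
tool_rot: [-3.142, 0.0, 3.025]
force: [-1.5, -3.3, -1.0]
width: 9.8
gripper_force: 58.5
```

```bash
python3 slip.py
```

```text
disc shift px -1 -1 score 0.92
[-2.3 -2.6 -0. ] [ 579.6 -102.8  137.2] 9.6
```

Request:
{"fn": "move_arm", "kwargs": {"targets": "-1 0 0 -0.1 0 0 0; -1 0 0 0 0 0 0"}}

```text
clock: 11.55
eef_pos: [579.6, -102.7, 138.1]
tool_rot: [3.142, 0.0, 3.025]
force: [-2.2, -3.1, -0.5]
width: 9.4
gripper_force: 58.9
```

Request:
{"fn": "move_arm", "kwargs": {"targets": "-1 0 0 -0.1 0 0 0; -1 0 0 0 0 0 0"}}

```text
clock: 11.72
eef_pos: [579.6, -102.6, 138.3]
tool_rot: [-3.142, 0.0, 3.025]
force: [0.3, -3.1, -6.5]
width: 9.6
gripper_force: 59.0
```

Contact: Fz jumped by 6 N and z stopped at 138.2, so that is the cap at about 0.23 rad. I'll back down 2.5 mm to mid-play, then start the swing.

Request:
{"fn": "move_arm", "kwargs": {"targets": "-1 0 0 0.1 0 0 0; -1 0 0 0.1 0 0 0; -1 0 0 0.05 0 0 0; -1 0 0 0 0 0 0"}}

```text
clock: 12.05
eef_pos: [579.6, -102.9, 136.5]
tool_rot: [-3.141, 0.0, 3.025]
force: [-0.9, -4.0, 0.7]
width: 9.7
gripper_force: 59.7
```

```bash
python3 slip.py
```

```text
disc shift px -1 -1 score 0.94
[-1.7 -4.4  0.5] [ 579.6 -102.9  136.5] 9.6
```

Request:
{"fn": "move_arm", "kwargs": {"targets": "-1 0 -0.05 0.03 0 0 0; -1 0.25 0.11 0 0 0 1; -1 0.25 0.11 0 0 0 1; -1 0 0 0 0 0 0"}}

```text
clock: 12.43
eef_pos: [574.5, -99.7, 136.0]
tool_rot: [3.141, 0.0, 2.989]
force: [-1.9, -2.9, 1.0]
width: 9.9
gripper_force: 59.7
```

Request:
{"fn": "move_arm", "kwargs": {"targets": "-1 0.25 0.11 0 0 0 1; -1 0.25 0.11 0 0 0 1; -1 0.25 0.11 0 0 0 1; -1 0.25 0.11 0 0 0 1; -1 0 0 0 0 0 0"}}

```text
clock: 12.85
eef_pos: [565.4, -93.0, 135.9]
tool_rot: [3.141, -0.0, 2.92]
force: [-0.4, -1.5, 0.4]
width: 9.7
gripper_force: 59.8
```

Request:
{"fn": "move_arm", "kwargs": {"targets": "-1 0.25 0.11 0 0 0 1; -1 0.25 0.11 0 0 0 1; -1 0.25 0.11 0 0 0 1; -1 0.25 0.11 0 0 0 1; -1 0 0 0 0 0 0"}}

```text
clock: 13.27
eef_pos: [557.1, -86.0, 135.9]
tool_rot: [3.14, 0.0, 2.851]
force: [3.1, 1.8, -0.6]
width: 9.2
gripper_force: 59.6
```

```bash
python3 slip.py
```

```text
disc shift px -1 0 score 0.78
[ 2.3  1.4 -1.1] [557.2 -86.1 135.9] 9.9
```

The bar is out over the lip with low forces. I'll continue the swing at 2° per row.

Request:
{"fn": "move_arm", "kwargs": {"targets": "-1 0.5 0.23 0 0 0 2; -1 0.5 0.23 0 0 0 2; -1 0.5 0.23 0 0 0 2; -1 0.5 0.23 0 0 0 2; -1 0 0 0 0 0 0"}}

```text
clock: 13.73
eef_pos: [542.0, -70.1, 136.1]
tool_rot: [3.14, 0.001, 2.712]
force: [5.1, 3.1, -2.5]
width: 9.7
gripper_force: 59.6
```

Request:
{"fn": "move_arm", "kwargs": {"targets": "-1 0.5 0.23 0 0 0 2; -1 0.5 0.23 0 0 0 2; -1 0.5 0.23 0 0 0 2; -1 0.5 0.23 0 0 0 2; -1 0 0 0 0 0 0"}}

```text
clock: 14.15
eef_pos: [529.7, -52.7, 136.3]
tool_rot: [3.139, 0.002, 2.573]
force: [6.6, 2.8, -2.2]
width: 9.6
gripper_force: 59.5
```

Request:
{"fn": "move_arm", "kwargs": {"targets": "-1 0.49 0.27 0 0 0 2; -1 0.49 0.27 0 0 0 2; -1 0.49 0.27 0 0 0 2; -1 0.49 0.25 0 0 0 2; -1 0 0 0 0 0 0"}}

```text
clock: 14.57
eef_pos: [519.4, -33.4, 136.2]
tool_rot: [3.14, 0.001, 2.434]
force: [4.6, 1.8, -0.9]
width: 9.8
gripper_force: 59.6
```

Request:
{"fn": "move_arm", "kwargs": {"targets": "-1 0.49 0.25 0 0 0 2; -1 0.49 0.25 0 0 0 2; -1 0.49 0.25 0 0 0 2; -1 0.49 0.25 0 0 0 2; -1 0 0 0 0 0 0"}}

```text
clock: 14.98
eef_pos: [512.1, -13.2, 136.2]
tool_rot: [3.14, 0.001, 2.294]
force: [5.1, 2.0, -0.6]
width: 9.7
gripper_force: 59.5
```

```bash
python3 slip.py; python3 -c "
from h import *
s=read_state();print(np.round(s['qpos'],2))"
```

```text
disc shift px -1 42 score 0.59
[ 5.2  0.9 -1.1] [512.2 -13.5 136.2] 9.5
[-0.23  0.53  0.3   1.97 -0.24  0.68  0.94]
```

Request:
{"fn": "move_arm", "kwargs": {"targets": "-1 0.49 0.25 0 0 0 2; -1 0.49 0.25 0 0 0 2; -1 0.49 0.25 0 0 0 2; -1 0.49 0.25 0 0 0 2; -1 0 0 0 0 0 0"}}

```text
clock: 15.45
eef_pos: [507.5, 8.0, 136.1]
tool_rot: [3.14, 0.001, 2.155]
force: [4.5, 0.9, -1.4]
width: 9.4
gripper_force: 59.5
```

Request:
{"fn": "move_arm", "kwargs": {"targets": "-1 0.49 0.25 0 0 0 2; -1 0.49 0.25 0 0 0 2; -1 0.49 0.25 0 0 0 2; -1 0.49 0.25 0 0 0 2; -1 0 0 0 0 0 0"}}

```text
clock: 15.87
eef_pos: [505.9, 29.6, 136.0]
tool_rot: [3.141, 0.001, 2.015]
force: [5.1, 0.4, -0.6]
width: 9.9
gripper_force: 59.5
```

Request:
{"fn": "move_arm", "kwargs": {"targets": "-1 0.49 0.25 0 0 0 2; -1 0.49 0.25 0 0 0 2; -1 0.49 0.25 0 0 0 2; -1 0.25 0.12 0 0 0 1; -1 0 0 0 0 0 0"}}

```text
clock: 16.28
eef_pos: [506.9, 48.5, 135.9]
tool_rot: [3.142, 0.0, 1.892]
force: [4.0, 0.7, -0.3]
width: 9.6
gripper_force: 59.5
```

Request:
{"fn": "move_arm", "kwargs": {"targets": "-1 0.25 0.12 0 0 0 1; -1 0.25 0.12 0 0 0 1; -1 0 0 0 0 0 0"}}

```text
clock: 16.53
eef_pos: [507.7, 54.4, 135.9]
tool_rot: [3.141, 0.0, 1.855]
force: [5.1, -0.2, -1.2]
width: 9.7
gripper_force: 59.5
```

Request:
{"fn": "move_arm", "kwargs": {"targets": "-1 0.25 0.12 0 0 0 1; -1 0.12 0.06 0 0 0 0.5; -1 0 0 0 0 0 0"}}

```text
clock: 16.78
eef_pos: [508.4, 58.5, 135.9]
tool_rot: [3.141, 0.0, 1.829]
force: [4.3, -0.4, -1.3]
width: 10.0
gripper_force: 59.5
```

Request:
{"fn": "move_arm", "kwargs": {"targets": "-1 0.2 0.1 0 0 0 0.8; -1 0 0 0 0 0 0"}}

```text
clock: 16.95
eef_pos: [508.7, 60.2, 135.9]
tool_rot: [3.142, 0.001, 1.815]
force: [4.2, -2.0, -0.8]
width: 9.8
gripper_force: 59.5
```

The gate is at its stop. I'll lower the bar back to level and then open the fingers.

Request:
{"fn": "move_arm", "kwargs": {"targets": "-1 0 -0.06 0.4 0 0 0; -1 0 -0.06 0.4 0 0 0; -1 0 -0.05 0.4 0 0 0; -1 0 -0.04 0.4 0 0 0; -1 0 0 0 0 0 0"}}

```text
clock: 17.37
eef_pos: [506.8, 59.7, 119.1]
tool_rot: [3.141, 0.001, 1.816]
force: [4.1, -1.6, 0.4]
width: 9.4
gripper_force: 60.7
```

Request:
{"fn": "move_arm", "kwargs": {"targets": "-1 0 0 0.3 0 0 0; -1 0 0 0.3 0 0 0; -1 0 0 0.1 0 0 0; -1 0 0 0 0 0 0"}}

```text
clock: 17.7
eef_pos: [506.4, 59.7, 112.3]
tool_rot: [-3.141, 0.001, 1.816]
force: [6.3, -2.6, -2.6]
width: 9.7
gripper_force: 61.4
```

Request:
{"fn": "move_arm", "kwargs": {"targets": "-1 0 0.08 0 0 0 0; -0.7 0 0 0 0 0 0; -0.5 0 0 0 0 0 0; -0.2 0 0 0 0 0 0; 0 0 0 0 0 0 0"}}

```text
clock: 18.12
eef_pos: [505.6, 61.1, 112.4]
tool_rot: [-3.139, -0.002, 1.817]
force: [-0.8, 0.1, 0.3]
width: 42.3
gripper_force: 0.0
```

Request:
{"fn": "move_arm", "kwargs": {"targets": "0.1 0 0 0 0 0 0; 0.1 0 0 0 0 0 0; 0.1 0 0 -0.7 0 0 0; 0.1 0 0 -1 0 0 0; 0.1 0 0 -1.5 0 0 0"}}

```text
clock: 18.53
eef_pos: [506.5, 60.2, 145.2]
tool_rot: [-3.14, -0.0, 1.816]
force: [-0.8, -0.5, 0.3]
width: 46.7
gripper_force: 0.0
```

Request:
{"fn": "move_arm", "kwargs": {"targets": "0.1 0 0 -2.5 0 0 0; 0.1 0 0 -3 0 0 0; 0.1 0 0 -3 0 0 0; 0.1 0 0 -3 0 0 0; 0.1 0 0 -3 0 0 0"}}

```text
clock: 18.95
eef_pos: [507.0, 60.0, 292.5]
tool_rot: [3.141, 0.0, 1.816]
force: [0.0, 0.1, -0.3]
width: 47.0
gripper_force: 0.0
```

Request:
{"fn": "move_arm", "kwargs": {"targets": "0.1 2 0 -3 0 0 0; 0.1 3 0 0 0 0 0; 0.1 3 0 0 0 0 0; 0.1 2 0 0 0 0 0; 0.1 0 0 0 0 0 0"}}

```text
clock: 19.37
eef_pos: [481.4, 162.8, 320.7]
tool_rot: [3.141, -0.003, 1.823]
force: [-0.4, 0.3, 0.2]
width: 47.2
gripper_force: 0.0
```

Run:
```python
from h import *
np.set_printoptions(precision=1,suppress=True)
s=read_state();print(s["width"],s["force"],s["eef_pos"],s["clock"])
a=cams.get_image("top")["color"][95:215,200:400,::-1]
b=cams.get_image("side")["color"][170:350,190:400,::-1]
o=np.zeros((350,800,3),np.uint8);o[:240,:400]=cv2.resize(a,(400,240),interpolation=cv2.INTER_CUBIC);o[:343,400:]=cv2.resize(b,(400,343),interpolation=cv2.INTER_CUBIC)
cv2.imwrite("pics/end.png",o)
```

```text
47.22015674682997 [-0.4  0.3  0.2] [481.4 162.8 320.7] 19.3667
```

View pics/end.png

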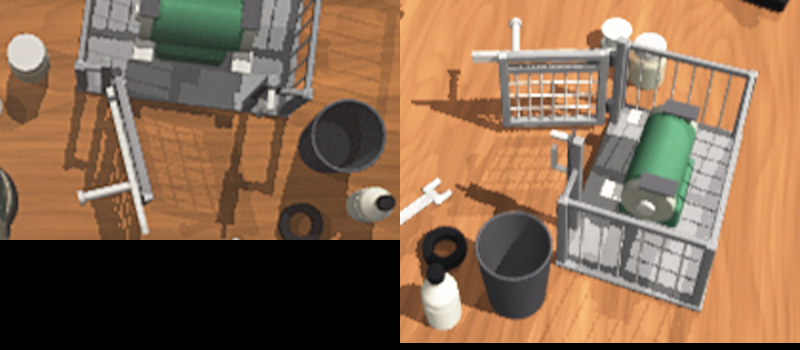

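The final picture shows the gate swung about 70° to its stop. The bar lies level along the gate top in the side crop at about (500,57), the bystanders are in place and the arm is clear. I'll hand the job in.

```bash
python3 -c "
from cell import order
print(order.finish_job())"
```

```text
the job is handed in; nothing more can be done
None
```

The gate is open at its stop (about 1.2 rad by my estimate), the latch bar hangs level, the arm is clear of everything, and the job is handed in; no verdict came back.

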